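Hang the lantern on the tin-wall hook rail with an S-hook

TASK

Take the steel S-hook out of the battery organiser, hook its upper curl over the rail on the tin wall and settle it in the notch in the rail's top edge, feeling along the rail for the notch without forcing it. Then hang the green lantern by its handle from the hook's lower curl, so that both hang freely and still. Handle the hook, rail and lantern gently and leave everything else where it is.

Things in the scene. Friction and masses are not known exactly. Their poses are not given: they have to be found in the camera images.
- rail: Fixed tin wall (460 long, 345 high) with a slim steel flat-bar rail on two brackets (y = -190, +190). Origin on the table below the rail's centre line, midway between brackets. x points into the wall (tin face at x = 70), -x is the room side, y along the rail, z up. Bar: rigid, 6 thick (x), top edge z = 320, underside 309. A fixed ladle hangs on it at y = 150, down to z = 95, out to x = -68.
- rail_top (a point): Point on the rail's top edge above the origin of the rail body (z = 320). One notch, 22 long along the rail and 6 deep (floor z = 314), is cut into the top edge; its middle is anywhere within 30 either side of this point and is NOT measured: find it by sliding the hook along the edge under a light push, or see it. More than 30 N of hook on rail is too rough.
- s_hook: Loose S-hook of flat steel bar 14 wide (y), 4 thick, 130 tall (z), 44 wide (x), 0.1 to 0.15 kg; the S lies in its x-z plane. Origin: middle of underside, z up. Starts upright in the organiser's slot, top 74 sticking out. Hang it with x the same way as rail x: the lower mouth then faces the room. Straight shank between the curls, centre line from x = -20, z = 80 to x = 20, z = 44.
- hook_crown (a point): Inner underside of the upper curl's crown (hook frame 0, 0, 126; flat for x = -6 to 6; height 320 on the rail's edge, 314 in the notch). The two upper legs have outer faces at x = -22 and +22 below z = 110: grip across them from above, the rail then passes between the fingers. The +x leg is the free tip, ending at z = 86; the rail enters from +x between it and the shank.
- hook_curl (a point): Inner bottom of the S-hook's lower curl (hook frame 0, 0, 4). The curl is 36 wide inside (x = -18 to 18) and open above; its free tip is on -x, ending at x = -23, z = 36 (centre line). A handle enters from -x, above this tip and below the shank.
- lantern: Loose green plastic lantern, 0.15 to 0.3 kg, standing upright. Origin: centre of underside, z up. Round barrel of diameter 60 to z = 58 (grip here, the gripper leaning back about 40 degrees to keep clear of handle and rail), clear globe, cap of diameter 56 to z = 93. Rigid handle in its y-z plane, legs at y = -25 and 25. Black button on -x. May hang either way round.
- bail_top (a point): Middle of the top bar of the lantern's handle, on its centre line (lantern frame 0, 0, 138). Bar 6 mm thick, straight and level for y = -13 to 13. Hanging, it lies 3 above hook_curl and runs along the rail.
- organiser: Fixed blue plastic battery organiser, 130 (x) x 90 (y) x 60 high, batteries standing up to 69. Origin: centre of its underside. In its middle a slot, 54 (x) x 19 (y) and 56 deep (floor at z = 4), in which the S-hook stands.
- tumbler: Steel tumbler, diameter 72, 105 high. Origin: centre of underside. Leave alone.
- spectacles_case: Plastic spectacles case 160 x 60 x 36, long along x. Origin: centre of underside. Leave alone.
- hairbrush: Wooden hairbrush, about 215 long in x, 62 wide, 31 high. Origin: on the table under its middle. Leave alone.
- jar: Glass jar with a steel cap, diameter 68, 85 high. Origin: centre of underside. Leave alone.
- mug: White mug, diameter 80, 75 high. Origin: centre of underside. Leave alone.
- soap_dish: Aluminium soap dish 110 x 75 x 25. Origin: centre of underside. Leave alone.
There are look-alikes about, which are no part of the job. Of the things that look like the s_hook, take the one that is farthest from the robot's base at the start. Several things look just like the lantern: the one meant starts farthest from the robot's base.

How it is judged:
By the outcome, as a careful person would: the job done as asked, in the order asked, and still so for the second after the job is handed in, with the robot touching nothing.
It also fails if it takes over 72 s, if anything falls off the work surface, if the arm or the gripper's body presses on something with over 40 N, if the wrist force passes 120 N, or if a joint passes its speed limit or range.

ROBOT

A 7-joint arm with a two-finger parallel gripper is mounted at the origin on the work surface. World frame = base frame: x ahead of the robot, y to its left, z up, the work surface at z = 0. Lengths are in m, angles in rad, forces in N, time in s.
With the tool pointing down it reaches from about 0.35 to 0.9 m from the base axis. Payload 19.9 kg.
Tool frame: the origin (TCP) lies between the finger pads; the fingertips stand 19 mm ahead of it and the grasp point (between the pads) is the TCP; z points along the fingers, y is the direction in which the jaws open and shut (so a half turn about z gives the same grasp; the last joint's range is limited). The gripper opens to 94 mm and grips with 3 to 60 N. Pads are 16 mm wide; open, the fingers measure 119 mm over their backs; the gripper's body (75 mm by 177 mm) begins 78 mm behind the grasp point.
Start: joints at [-1.185, 0.417, -0.01, 1.614, 0.005, 1.111, -0.053], TCP at [0.259, 0.569, 0.224] pointing down, gripper open.
Joint ranges: [-2.81, 2.81], [-0.39, 2.02], [-1.27, 1.25], [0.06, 2.57], [-1.19, 4.33], [0.19, 2], [-2.82, 2.82]. Speed limits (rad/s): [1.89, 1.89, 2.39, 2.39, 3.01, 3.01, 3.01].

INTERFACE

Orientations are given as a 3x3 rotation matrix whose columns are the frame's x, y, z axes.
In Python, from rig import robot gives the robot as it stands. Calls block until the motion is done:
- robot.move_ptp(position, orientation): joint-space move of the TCP to a pose.
- robot.move_linear(position, velocity=0.15, frame=None, threshold=None): straight line of the TCP; frame=None keeps the orientation; velocity is the mean speed in m/s. With threshold (N) it stops when the force on the tool has changed by that much, and returns True; else False.
- robot.goto_joints(angles): joint-space move.
- robot.gripper_to(opening): finger opening in m; the grip force is fixed at half the most; returns when the fingers have stopped.
- robot.pause(seconds).
- robot.ik(position, orientation): joint angles nearest the present ones, or None.
- robot.get_state(): the state.
- robot.grab_frame(name): name is "scene" or "top" or "wrist"; returns the picture (420x560x3 uint8, red, green, blue); there is no depth.
- robot.camera_info(name): a dict with "fx", "fy", "cx", "cy" (pixels), "rvec" (rotation vector, rad) and "tvec" (3), from world to camera coordinates, as OpenCV has them. Camera axes: x right, y down, z forward; pixel columns grow to the right and rows downward; lengths in m; the calibration is good to about 2 mm. A picture is of the moment at which its call begins: read the wrist's pose just before it. camera_info takes no time and is no camera call; for the wrist camera it gives the pose at the moment of the call.
A pose or a line that the arm cannot do raises robot.PlanningError and nothing moves.
- robot.sign_off(): hands the job in, once; it reports no verdict.
The state is a dict: "time": time; "qpos": joint angles; "joint_vel": joint speeds; "effort": joint torques, N m; "ee_pos": TCP position; "tool_rot": TCP orientation; "force": force on the tool from outside, world axes, zero at the start; "moment": the same for the moment, N m; "opening": finger opening in m.
Only numpy, scipy, OpenCV 4.12 (cv2) and the standard library are available. Lean on these libraries where they do the work, as an engineer would, in place of code of your own. Each camera call takes 0.05 s, during which the arm holds its last target. There are 200 camera calls.

## Working session

There is one attempt and no reset: what is moved stays moved. The work goes in short steps, each a Python script; the robot and the scene stay as the last script left them, time stands still between calls to the robot, and variables do not carry over. Pictures are saved under pics/ and viewed, about 8 in all and at most 12, crops included, and the job is handed in when it is done.

```bash
mkdir -p pics; ls; python3 - <<'E'
from rig import robot
import cv2
for n in ("scene","top"):
    im=robot.grab_frame(n); cv2.imwrite(f"pics/{n}0.png",cv2.resize(im[:,:,::-1],(800,600),interpolation=cv2.INTER_CUBIC))
    print(robot.camera_info(n))
E
```

```text
pics
{'fx': 505.9581104027378, 'fy': 505.9581104027378, 'cx': 277.8835976178011, 'cy': 210.79460271584412, 'rvec': array([ 1.32770208,  2.43400364, -0.74688404]), 'tvec': array([ 0.36748647, -0.2308062 ,  1.46569627])}
{'fx': 523.1665249552177, 'fy': 523.1665249552177, 'cx': 296.36538630899537, 'cy': 215.2745205948125, 'rvec': array([ 2.16652403, -2.16676707,  0.08456966]), 'tvec': array([-0.08440234,  0.54791727,  1.61534084])}
```

View pics/scene0.png

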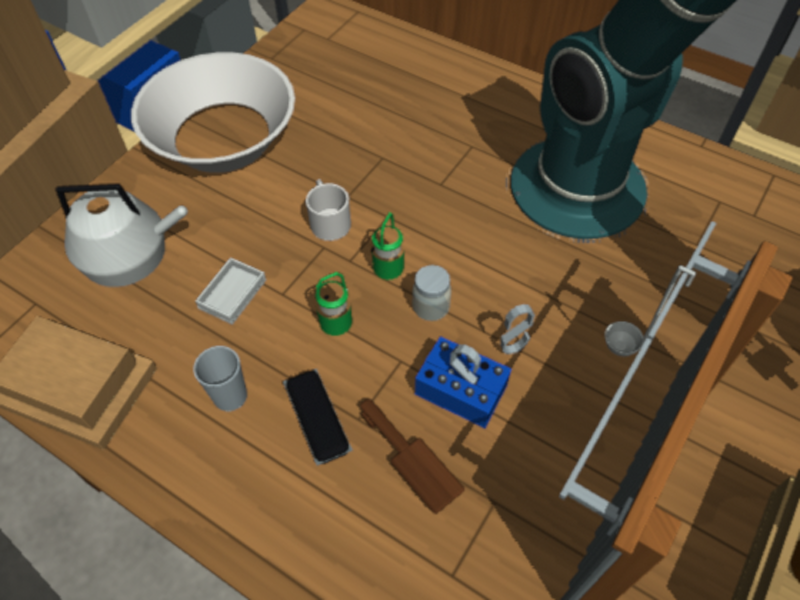

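View pics/top0.png

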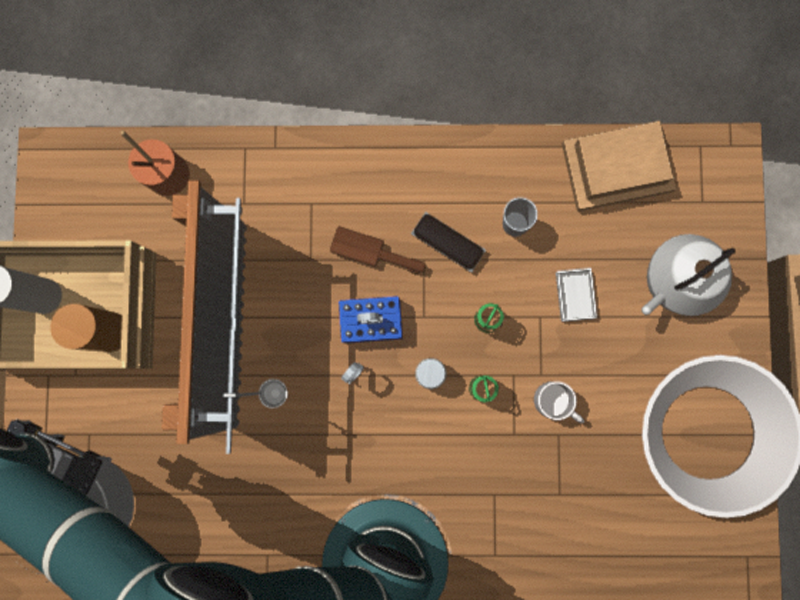

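The top view shows the organiser at (370,320) with the target hook standing in it. The far lantern is at (489,317), the rail runs from (238,200) to (230,450), and the ladle is at (272,393). Rail x is roughly world +y.

```bash
cat > h.py <<'E'
from rig import robot
import numpy as np, cv2
def cam(n):
    c=robot.camera_info(n); K=np.array([[c['fx'],0,c['cx']],[0,c['fy'],c['cy']],[0,0,1]])
    return K,np.array(c['rvec'],float),np.array(c['tvec'],float)
def topl(px,z,c):   # pixel -> world point on plane z
    K,r,t=c; R=cv2.Rodrigues(r)[0]; o=-R.T@t; d=R.T@np.linalg.inv(K)@np.array([px[0],px[1],1.])
    return o+d*(z-o[2])/d[2]
def proj(P,c):
    K,r,t=c; return cv2.projectPoints(np.atleast_2d(np.asarray(P,float)),r,t,K,None)[0][:,0]
def tri(obs):       # [(px,cam)] -> least-squares point
    A=[];b=[]
    for px,(K,r,t) in obs:
        R=cv2.Rodrigues(r)[0]; o=-R.T@t; d=R.T@np.linalg.inv(K)@np.array([px[0],px[1],1.]); d/=np.linalg.norm(d)
        M=np.eye(3)-np.outer(d,d); A.append(M); b.append(M@o)
    return np.linalg.lstsq(np.vstack(A),np.hstack(b),rcond=None)[0]
def down(yaw):      # tool pointing down, jaw (y) axis at angle yaw in the xy plane
    y=np.array([np.cos(yaw),np.sin(yaw),0]); z=np.array([0,0,-1.]); return np.column_stack([np.cross(y,z),y,z])
E
python3 - <<'E'
from h import *
np.set_printoptions(precision=4,suppress=True)
c=cam("top")
for n,p,z in [("org",(370,320),.06),("lant",(489,317),.1),("railA",(238,200),.32),("railB",(229,450),.32),("ladle",(272,393),.1),("cornTL",(340,300),.06),("TR",(399,297),.06),("BR",(402,338),.06),("BL",(342,343),.06),("tumb",(520,205),.105),("soap",(577,295),.025),("jar",(430,373),.085),("mug",(555,400),.075),("lant2",(485,389),.1),("hook2",(350,372),.06)]:
    print(n,topl(np.array(p)*.7,z,c)[:2])
K,r,t=cam("wrist");R=cv2.Rodrigues(r)[0];s=robot.get_state()
T=np.array(s['tool_rot']);print(K,"cam in tool",T.T@(-R.T@t-s['ee_pos']),"\n",T.T@R.T,"\n",T)
print(s['force'],s['time'])
E
```

```text
org [0.5179 0.0296]
lant [ 0.5209 -0.2227]
railA [0.7182 0.2504]
railB [0.2669 0.2557]
ladle [0.3628 0.2289]
cornTL [0.5611 0.0946]
TR [ 0.5674 -0.0325]
BR [ 0.4792 -0.0393]
BL [0.4685 0.0892]
tumb [ 0.7575 -0.2894]
soap [ 0.5752 -0.4211]
jar [ 0.4045 -0.0993]
mug [ 0.3482 -0.3614]
lant2 [ 0.3714 -0.2133]
hook2 [0.4066 0.0715]
[[294.1952   0.     278.3734]
 [  0.     294.1952 207.1138]
 [  0.       0.       1.    ]] cam in tool [ 0.0683  0.0012 -0.1601] 
 [[-0.0003 -0.9718 -0.2358]
 [ 1.     -0.0004  0.0006]
 [-0.0007 -0.2358  0.9718]] 
 [[-0.9103  0.4139 -0.0004]
 [ 0.4139  0.9103 -0.001 ]
 [-0.0001 -0.0011 -1.    ]]
[ 0.8427 -0.227  -0.287 ] 0.1
```

```bash
cat >> h.py <<'E'
CT=np.array([.0683,.0012,-.1601]); RT=np.array([[0,-.9718,-.2358],[1,0,0],[0,-.2358,.9718]])
def look(target,pos,flip=1,up=(0,0,1)):   # TCP pose putting the wrist camera at pos looking at target
    z=np.subtract(target,pos); z/=np.linalg.norm(z); x=np.cross(z,up); x*=flip/np.linalg.norm(x)
    R=np.column_stack([x,np.cross(z,x),z])@RT.T
    return np.array(pos)-R@CT,R
def snap(name,box=None,k=1):
    c=cam("wrist"); im=robot.grab_frame("wrist"); np.savez(f"pics/{name}.npz",im=im,K=c[0],r=c[1],t=c[2])
    v=im if box is None else im[box[1]:box[3],box[0]:box[2]]
    cv2.imwrite(f"pics/{name}.png",cv2.resize(v[:,:,::-1],None,fx=k,fy=k,interpolation=cv2.INTER_CUBIC))
def load(name):
    d=np.load(f"pics/{name}.npz"); return d['im'],(d['K'],d['r'],d['t'])
E
python3 - <<'E'
from h import *
s=robot.get_state(); p=np.array(s['ee_pos']); 
V={"rail":((.4926,.253,.32),(.49,.15,.56)),"hook":((.518,.03,.09),(.38,.03,.36)),"lant":((.52,-.223,.07),(.40,-.223,.36))}
for n,(t,c) in V.items():
    for f in (1,-1):
        P,R=look(t,c,f); print(n,f,P.round(3),R[:,2].round(2),robot.ik(P,R))
robot.move_linear([p[0],p[1],.46],velocity=.3)
P,R=look(*V["rail"],1); ok=False
for f in (1,-1):
    P,R=look(*V["rail"],f)
    try: robot.move_ptp(P,R); print("ok",f); break
    except robot.PlanningError as e: print(e)
snap("rail",(80,60,480,360),2)
print(robot.get_state()['time'],robot.get_state()['ee_pos'],robot.get_state()['qpos'])
E
```

```text
rail 1 [0.49  0.191 0.391] [ 0.02  0.6  -0.8 ] [-0.5357206   0.07232626  0.49681575  1.82620157 -0.71064976  1.28552149
  0.15398826]
rail -1 [0.494 0.244 0.414] [ 0.    0.17 -0.99] [-0.49488184  0.12216556  0.07358187  1.58441004 -0.16328587  1.36497986
  2.72198801]
hook 1 [0.433 0.031 0.194] [ 0.65  0.   -0.76] None
hook -1 [0.484 0.029 0.22 ] [ 0.23  0.   -0.97] [-0.63073626  0.03562796  0.50036016  2.13803525  0.02022866  0.73995412
  1.42481038]
lant 1 [ 0.439 -0.222  0.19 ] [ 0.59  0.   -0.81] [-0.23908112  0.02456874  0.8917452   2.38420541 -1.08753622  0.43516618
  0.0181061 ]
lant -1 [ 0.492 -0.224  0.212] [ 0.15  0.   -0.99] [-0.44659762  0.33304725  1.02753504  1.96675972 -0.46443497  0.91263407
  2.37919612]
ok 1
2.725 [0.48958846 0.19285931 0.39092797] [-0.6257784   0.07474511  0.59059804  1.82764291 -0.7167362   1.29080556
  0.16068924]
```

View pics/rail.png

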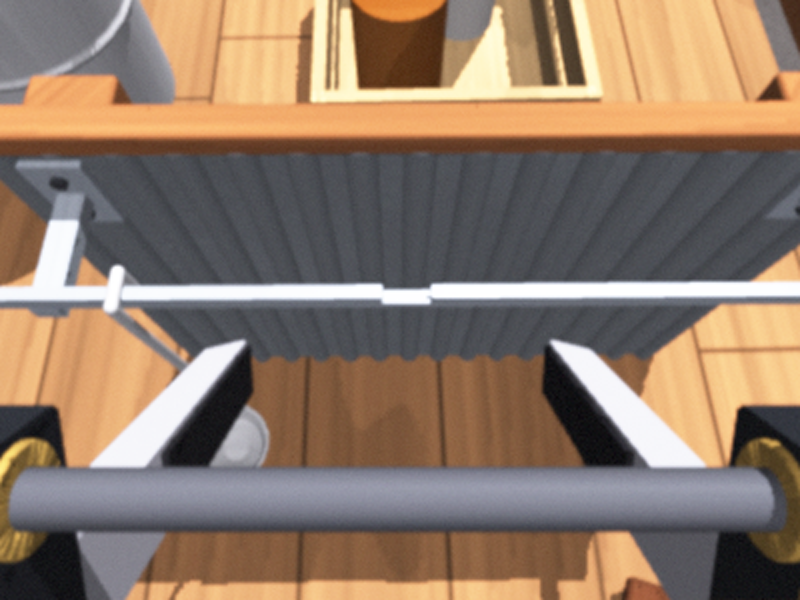

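The notch shows at crop x 382 to 431, y about 293, so native pixel about (283,206). The ladle and bracket are on the left. Next I measure the rail and take the hook view.

```bash
python3 - <<'E'
from h import *
np.set_printoptions(precision=4,suppress=True)
im,c=load("rail")
for x in (150,220,260,300,330,400):
    col=im[170:240,x].mean(1); print(x,[int(v) for v in col[25:48]])
# sub-pixel notch edges: brightness just at upper rows
q=lambda x,y:(80+x/2,60+y/2)
for n,p,z in [("L",q(200,293),.32),("R",q(700,291),.32),("nl",q(382,292),.32),("nr",q(431,292),.32),("ladle",q(115,292),.325)]: print(n,topl(p,z,c))
P,R=look((.518,.03,.09),(.38,.03,.36),-1)
robot.move_ptp(P,R); snap("hook",(80,60,480,360),2); print(robot.get_state()['time'])
E
```

```text
150 [80, 82, 79, 78, 77, 79, 90, 146, 227, 249, 251, 252, 252, 250, 234, 156, 116, 110, 113, 128, 155, 171, 183]
220 [80, 81, 76, 77, 76, 82, 111, 195, 245, 252, 253, 253, 252, 245, 201, 135, 109, 108, 97, 89, 82, 85, 82]
260 [72, 75, 76, 74, 77, 80, 131, 230, 252, 254, 254, 254, 253, 245, 185, 124, 107, 110, 100, 88, 84, 81, 85]
300 [79, 82, 77, 78, 79, 80, 142, 236, 254, 254, 254, 254, 254, 246, 172, 114, 112, 107, 91, 82, 73, 75, 76]
330 [81, 82, 83, 79, 82, 91, 161, 242, 254, 254, 254, 254, 254, 239, 160, 114, 113, 109, 91, 87, 80, 79, 80]
400 [79, 78, 79, 77, 82, 123, 218, 252, 254, 254, 254, 254, 252, 218, 140, 117, 110, 97, 85, 83, 76, 82, 81]
L [0.404 0.258 0.32 ]
R [0.6261 0.2541 0.32  ]
nl [0.4847 0.2567 0.32  ]
nr [0.5065 0.2562 0.32  ]
ladle [0.3687 0.2571 0.325 ]
3.975
```

View pics/hook.png

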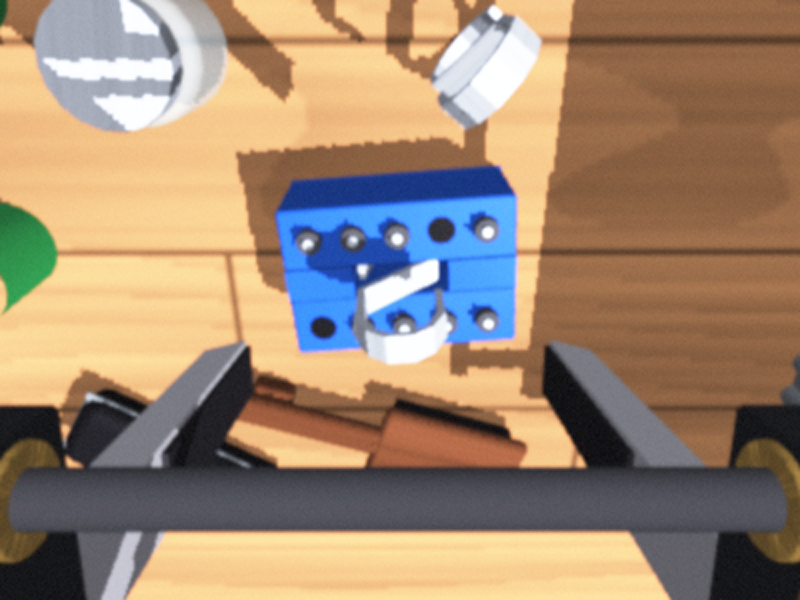

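Image right is world +y. The bright shank runs from its high end at left (365,303) to its low end at right (440,265), so hook x is already about world +y. The organiser's top corners are at (280,211), (516,194), (513,338) and (300,352).

```bash
python3 - <<'E'
from h import *
np.set_printoptions(precision=4,suppress=True)
im,c=load("hook"); q=lambda x,y:(80+x/2,60+y/2)
C=[topl(q(*p),.06,c) for p in [(280,211),(516,194),(513,338),(300,352)]]
for p in C: print(p)
print("centre",np.mean(C,0), "xdir",C[1]-C[0],C[2]-C[3])
for n,p,z in [("crown near",q(403,331),.134),("crown far",q(403,362),.134),("crownL",q(360,340),.125),("crownR",q(449,330),.125)]: print(n,topl(p,z,c))
for x in (275,282,288): print(x,[int(v) for v in im[215:246,x].mean(1)])
P,R=look((.52,-.223,.07),(.40,-.223,.36),-1)
print(robot.ik(P,R))
robot.move_ptp(P,R); snap("lant",(80,60,480,360),2); print(robot.get_state()['time'])
E
```

```text
[ 0.4843 -0.0316  0.06  ]
[0.4752 0.0937 0.06  ]
[0.5639 0.1    0.06  ]
[ 0.5734 -0.0278  0.06  ]
centre [0.5242 0.0336 0.06  ] xdir [-0.0091  0.1254  0.    ] [-0.0095  0.1277 -0.    ]
crown near [0.515  0.0334 0.134 ]
crown far [0.5315 0.0335 0.134 ]
crownL [0.5252 0.0134 0.125 ]
crownR [0.5199 0.0549 0.125 ]
275 [147, 122, 98, 91, 91, 89, 92, 101, 121, 138, 157, 160, 188, 241, 253, 254, 254, 254, 254, 254, 254, 254, 254, 254, 254, 253, 249, 222, 198, 196, 193]
282 [123, 84, 61, 69, 104, 126, 148, 209, 247, 252, 244, 193, 213, 248, 253, 254, 254, 254, 254, 254, 254, 254, 254, 254, 253, 251, 238, 208, 198, 195, 196]
288 [164, 165, 164, 162, 160, 153, 149, 149, 153, 149, 156, 215, 249, 254, 254, 254, 254, 254, 254, 254, 254, 254, 254, 254, 253, 247, 218, 197, 195, 193, 194]
[-0.2951  0.2714  0.8225  1.9635 -0.3537  0.8827  2.2773]
5.0167
```

View pics/lant.png

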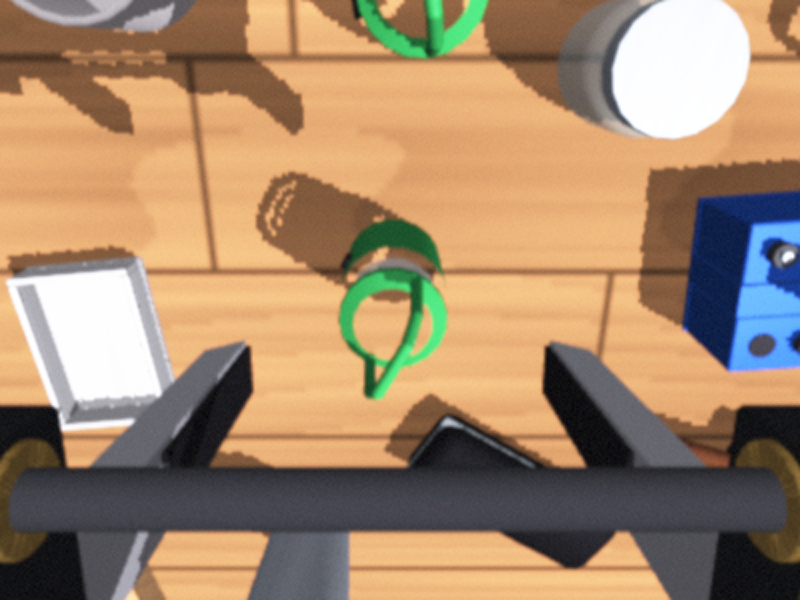

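The lantern's cap ring is centred at crop (393,316). The handle legs meet the cap at (418,283) and (371,362), and the top bar runs from about (417,318) to (378,388). The black button is at left (348,265).

```bash
python3 - <<'E'
from h import *
from scipy.optimize import least_squares
np.set_printoptions(precision=4,suppress=True)
im,c=load("lant"); q=lambda x,y:np.array((80+x/2,60+y/2))
# handle mask for bar
C=np.mean([topl(q(340,317),.093,c),topl(q(447,317),.093,c)],0); D=np.mean([topl(q(393,266),.093,c),topl(q(393,367),.093,c)],0)
print("cap",C,D)
a=topl(q(418,283),.093,c);b=topl(q(371,362),.093,c);print("legs",a,b,np.linalg.norm(a-b),np.degrees(np.arctan2(*(a-b)[[1,0]])))
a=topl(q(417,318),.138,c);b=topl(q(378,388),.138,c);print("bar",a,b,np.linalg.norm(a-b),(a+b)/2,np.degrees(np.arctan2(*(a-b)[[1,0]])))
# overlay: fit check
def handle(x,y,th):
    u=np.array([np.cos(th),np.sin(th),0]); o=np.array([x,y,0])
    return [o+s*u+np.array([0,0,z]) for s,z in [(-25,93),(-25,126),(-13,138),(13,138),(25,126),(25,93)] for s,z in [(s/1e3,z/1e3)]]
for th in (140,145,150,155):
  print(th,(proj(handle(C[0],C[1],np.radians(th)),c)-[80,60]).ravel()*2)
E
```

```text
cap [ 0.5236 -0.2232  0.093 ] [ 0.5244 -0.2235  0.093 ]
legs [ 0.5054 -0.2112  0.093 ] [ 0.5491 -0.2349  0.093 ] 0.049700059140332126 151.634075523727
bar [ 0.5034 -0.2132  0.138 ] [ 0.5371 -0.2298  0.138 ] 0.037536062311572506 [ 0.5202 -0.2215  0.138 ] 153.76948207963616
140 [362.1489 351.0506 358.3222 384.913  373.907  381.1028 412.8394 340.1362
 430.0832 308.6835 426.4624 281.2118]
145 [365.584  353.3491 362.1511 387.4065 375.9973 382.4785 410.7222 338.6716
 426.1631 305.8853 422.9541 278.6631]
150 [369.2149 355.3712 366.1956 389.5993 378.2113 383.6902 408.4641 337.3764
 421.9692 303.4062 419.2033 276.406 ]
155 [373.0153 357.104  370.4268 391.4778 380.5328 384.7297 406.0829 336.2615
 417.5353 301.2688 415.2401 274.4607]
```

```bash
cat >> h.py <<'E'
RY=np.radians(89.1); EX=np.array([np.cos(RY),np.sin(RY),0]); EY=np.array([-EX[1],EX[0],0]); EZ=np.array([0,0,1.])
NOTCH=np.array([.4956,.2565,.320])   # rail frame axes EX,EY; top edge at notch middle
def rail(x,y,z): return np.array([*(NOTCH[:2]+x*EX[:2]+y*EY[:2]),z])
def st(l=""):
    s=robot.get_state(); print(l,"t%.2f"%s['time'],"p",np.round(s['ee_pos'],4),"F",np.round(s['force'],2),"M",np.round(s['moment'],2),"o%.4f"%s['opening']); return s
E
python3 - <<'E'
from h import *
np.set_printoptions(precision=3,suppress=True)
hk=np.array([.523,.0338]); hy=np.radians(94.2)
for s in (0,np.pi):
    print(s,robot.ik([*hk,.22],down(hy+s)),robot.ik(rail(-.06,0,.36),down(RY+s)))
robot.move_ptp([*hk,.20],down(hy)); st()
robot.move_linear([*hk,.109],velocity=.08); st("at")
robot.gripper_to(.03); st("grip")
robot.move_linear([*hk,.16],velocity=.08); robot.pause(.2);st("lift")
robot.move_linear([*hk,.36],velocity=.2); robot.pause(.3); st("up")
robot.move_linear(rail(-.075,0,.3485),velocity=.12,frame=down(RY)); robot.pause(.3); st("pre")
snap("pre",(80,60,480,360),2)
E
```

```text
0 [-0.792  0.315  0.809  1.889 -0.262  1.047  1.769] [-1.076  0.177  0.742  1.678 -0.123  1.334  1.242]
3.141592653589793 [-0.984  0.414  1.089  1.894 -0.415  1.085 -1.227] [-1.334  0.246  1.085  1.684 -0.223  1.347 -1.798]
 t6.03 p [0.523 0.033 0.2  ] F [-0.96  0.38 -0.64] M [ 0.06  0.05 -0.  ] o0.0937
at t7.33 p [0.523 0.034 0.109] F [-0.26 -0.86 -0.17] M [0.05 0.03 0.01] o0.0942
grip t8.15 p [0.523 0.034 0.109] F [-0.53  0.06  0.01] M [ 0.02  0.02 -0.01] o0.0438
lift t9.14 p [0.523 0.034 0.16 ] F [-0.58 -0.44 -0.29] M [-0.01 -0.04  0.04] o0.0443
up t10.59 p [0.523 0.034 0.36 ] F [-0.01  0.19 -0.62] M [-0.02 -0.01  0.01] o0.0436
pre t12.30 p [0.494 0.181 0.348] F [ 0.27 -0.28 -0.57] M [-0.02  0.02 -0.05] o0.0440
```

View pics/pre.png

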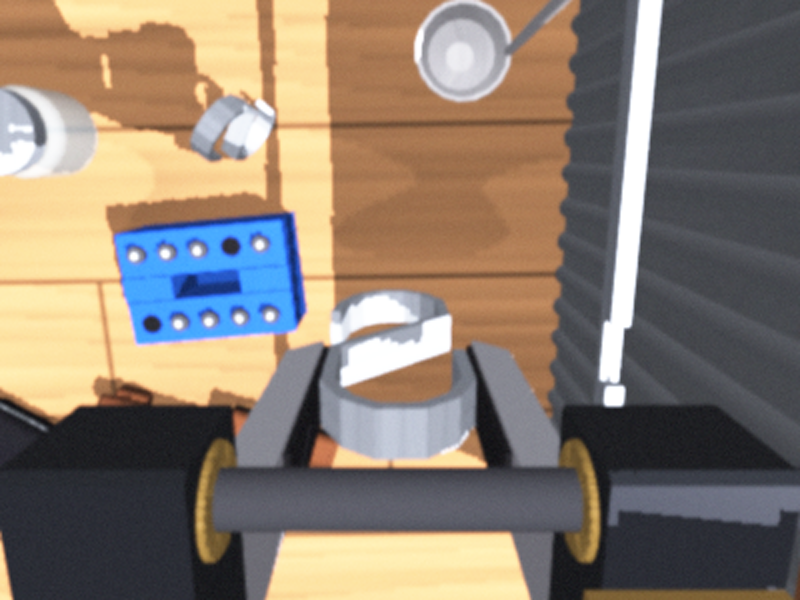

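The hook is gripped square. The notch ends are visible at crop (624,326) and (614,388), and the crown strip at x≈400 spans y 402 to 452.

```bash
python3 - <<'E'
from h import *
np.set_printoptions(precision=4,suppress=True)
im,c=load("pre"); q=lambda x,y:(80+x/2,60+y/2)
for n,p,z in [("n1",q(624,326),.32),("n2",q(614,386),.32),("railfar",q(648,30),.32),("c1",q(400,402),.3735),("c2",q(400,452),.3735),("cL",q(320,400),.36),("cR",q(477,400),.36)]: print(n,topl(p,z,c))
robot.move_linear(rail(-.009,0,.3485),velocity=.05,threshold=3.); s=st("in")
if np.linalg.norm(s['ee_pos']-rail(-.009,0,.3485))<.002:
    robot.move_linear(rail(0,0,.338),velocity=.05,threshold=3.); st("diag")
    robot.move_linear(rail(0,0,.303),velocity=.04,threshold=4.); st("lower")
E
```

```text
n1 [0.4847 0.2588 0.32  ]
n2 [0.5061 0.257  0.32  ]
railfar [0.3929 0.2591 0.32  ]
c1 [0.487  0.1836 0.3735]
c2 [0.5006 0.1834 0.3735]
cL [0.4921 0.1618 0.36  ]
cR [0.4928 0.2045 0.36  ]
in t13.82 p [0.4955 0.2472 0.3486] F [-0.62 -0.03 -0.66] M [ 0.04 -0.03  0.05] o0.0440
diag t14.24 p [0.4955 0.2566 0.3377] F [ 0.44 -1.45 -0.23] M [-0.03  0.07 -0.01] o0.0439
lower t15.27 p [0.4957 0.2565 0.3032] F [-0.97  0.18 -1.47] M [0.01 0.01 0.  ] o0.0439
```

```bash
python3 - <<'E'
from h import *
hit=robot.move_linear(rail(0,0,.2905),velocity=.01,threshold=3.); s=st(f"seat {hit}")
robot.pause(.1); st()
snap("seat",(180,160,480,360),2)
E
```

```text
seat True t16.22 p [0.4957 0.2565 0.2928] F [-0.24 -0.82  5.52] M [-0.02  0.12  0.03] o0.0438
 t16.32 p [0.4957 0.2565 0.2928] F [-0.3  -0.54  5.32] M [-0.06  0.13  0.03] o0.0439
```

View pics/seat.png

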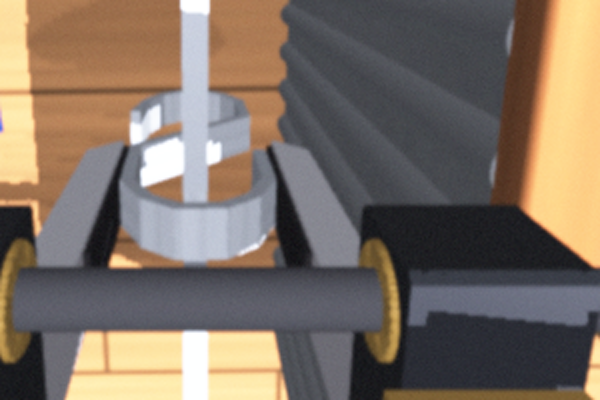

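The tool stopped at z=0.2928 with about 6 N. A crown on the notch floor predicts 0.293 and one on the edge 0.299, so it is in the notch. I'll release, back off upward, and check IK for the lantern.

```bash
cat >> h.py <<'E'
LC=np.array([.5238,-.2232]); LX=np.radians(62.); G=.034; HZ=.188
def lpose(bar,ang,tilt):   # TCP pose holding lantern (grip at height G, leaning 40 deg), bar_top at bar, lantern x at ang
    f=np.array([np.cos(ang),np.sin(ang),0]); ly=np.array([-f[1],f[0],0]); t=np.radians(tilt)
    a=np.cos(t)*EZ+np.sin(t)*f; l=np.radians(40)-t; z=np.sin(l)*f-np.cos(l)*EZ
    return np.asarray(bar)-(.138-G)*a, np.column_stack([np.cross(ly,z),ly,z])
def hang(x,z,tilt): return lpose(rail(x,0,HZ+z),RY,tilt)
E
python3 - <<'E'
from h import *
np.set_printoptions(precision=2,suppress=True)
p,R=lpose([*LC,.138],LX,0)
for n,(P,Q) in {"pre":(p-.12*R[:,2],R),"pick":(p,R),"lift":(p+.16*EZ,R),"far":hang(-.10,.11,25),"pre2":hang(-.085,.044,25),"in":hang(-.008,.044,25),"dn":hang(0,.012,25),"up":hang(0,.010,0)}.items():
    F=Q@np.diag([-1,-1,1]); print(n,P.round(3),robot.ik(P,Q),robot.ik(P,F))
robot.gripper_to(.062); robot.pause(.3); st("open")
robot.move_linear(rail(0,0,.42),velocity=.12); robot.pause(.1); st("clear")
im=robot.grab_frame("scene"); K=im[90:310,330:560]; cv2.imwrite("pics/sc1.png",cv2.resize(K[:,:,::-1],None,fx=2.7,fy=2.7,interpolation=cv2.INTER_CUBIC))
E
```

```text
pre [ 0.49 -0.29  0.13] [ 0.2   0.81  0.9   1.79 -1.16  1.54 -2.06] [ 0.2   0.81  0.9   1.79 -1.16  1.54  1.08]
pick [ 0.52 -0.22  0.03] [ 0.3   0.8   0.53  1.86 -1.17  1.22 -2.08] [ 0.3   0.8   0.53  1.86 -1.17  1.22  1.06]
lift [ 0.52 -0.22  0.19] [ 0.05  0.64  0.9   1.82 -1.11  1.49 -2.25] [ 0.05  0.64  0.9   1.82 -1.11  1.49  0.89]
far [0.49 0.11 0.2 ] [ 0.77  0.4  -1.08  1.94  0.12  0.93  2.79] [-0.93  0.33  0.97  1.99 -0.62  1.05  0.34]
pre2 [0.49 0.13 0.14] [ 0.6   0.47 -0.92  2.    0.16  0.78  2.76] [-0.87  0.44  0.87  2.04 -0.76  0.95  0.44]
in [0.49 0.2  0.14] [ 0.29  0.43 -0.73  1.97  0.05  0.74  2.72] [-0.99  0.46  0.85  2.01 -0.78  0.92  0.3 ]
dn [0.49 0.21 0.11] [ 0.27  0.49 -0.73  1.98  0.12  0.68  2.66] [-0.96  0.51  0.8   2.02 -0.84  0.87  0.35]
up [0.5  0.26 0.09] [-0.31  0.5   0.17  2.07 -1.18  0.85 -2.38] [-0.16  0.5  -0.01  2.07 -1.1   0.78  0.71]
open t17.17 p [0.5  0.26 0.29] F [ 0.44 -0.   -0.15] M [ 0.04  0.   -0.05] o0.0623
clear t18.48 p [0.5  0.26 0.42] F [-0.23 -0.8  -0.12] M [ 0.08 -0.01  0.01] o0.0620
```

View pics/sc1.png

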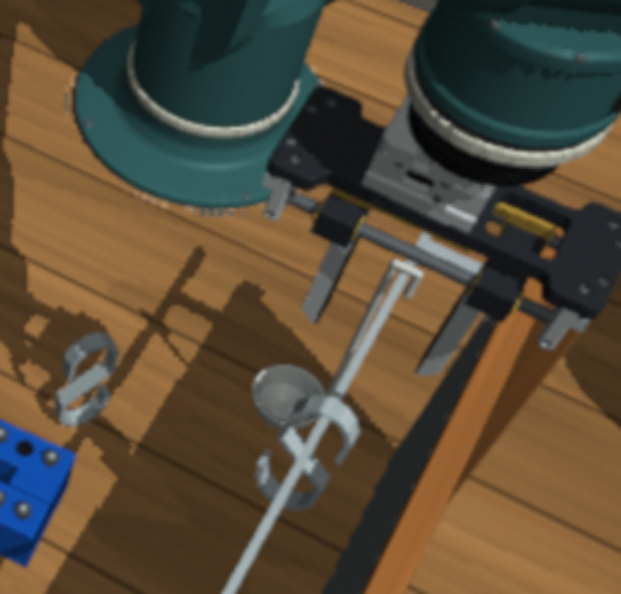

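The hook hangs on the rail with the ladle undisturbed. Next I go to a lantern standoff with the camera side low, and check hang-pose reachability from there before grasping.

```bash
python3 - <<'E'
from h import *
np.set_printoptions(precision=2,suppress=True)
p,R=lpose([*LC,.138],LX,0)
robot.gripper_to(.094)
robot.move_linear(rail(-.12,0,.42),velocity=.25)
robot.move_ptp(p-.17*R[:,2]+.03*EZ,R); st("standoff"); print(robot.get_state()['qpos'])
for tl in (0,8,15,25):
  for n,a in {"far":(-.10,.11),"pre2":(-.085,.043),"in":(-.008,.043),"dn":(0,.012)}.items():
    P,Q=hang(*a,tl); print(tl,n,robot.ik(P,Q))
E
```

```text
standoff t22.80 p [ 0.47 -0.32  0.19] F [-0.39 -0.48 -0.07] M [-0.46  0.32 -0.  ] o0.0941
[ 0.16  0.81  1.08  1.73 -1.15  1.72 -2.07]
0 far [-0.42  0.36  0.53  2.04 -1.01  1.14 -2.45]
0 pre2 [-0.44  0.49  0.53  2.08 -1.15  1.08 -2.29]
0 in [-0.45  0.46  0.35  2.07 -1.17  0.94 -2.42]
0 dn [-0.31  0.5   0.17  2.07 -1.17  0.85 -2.38]
8 far [-0.93  0.55  1.18  2.04 -1.1   1.33 -2.38]
8 pre2 [-0.48  0.43  0.53  2.07 -0.99  0.98 -2.45]
8 in [-0.64  0.44  0.53  2.06 -1.06  0.92 -2.55]
8 dn [-0.65  0.5   0.53  2.07 -1.14  0.9  -2.47]
15 far [-0.99  0.49  1.18  2.02 -0.96  1.22 -2.5 ]
15 pre2 [-0.97  0.67  1.17  2.07 -1.16  1.23 -2.35]
15 in [-1.09  0.64  1.11  2.05 -1.18  1.15 -2.5 ]
15 dn [-0.69  0.47  0.53  2.05 -0.96  0.83 -2.65]
25 far [-1.1   0.47  1.24  1.99 -0.79  1.16 -2.65]
25 pre2 [-1.05  0.6   1.17  2.05 -0.95  1.09 -2.53]
25 in [-1.17  0.62  1.15  2.01 -0.98  1.07 -2.68]
25 dn [-1.17  0.7   1.13  2.03 -1.07  1.06 -2.61]
```

```bash
python3 - <<'E'
from h import *
np.set_printoptions(precision=2,suppress=True)
p,R=lpose([*LC,.138],LX,0)
robot.move_linear(p-.08*R[:,2],velocity=.15)
hit=robot.move_linear(p,velocity=.06,threshold=6.); st(f"at {hit}")
if not hit:
    robot.gripper_to(.05); st("grip")
    robot.move_linear(p+.03*EZ,velocity=.06); robot.pause(.2); st("lift"); 
    robot.move_linear(p+.17*EZ,velocity=.15); st("up"); print(robot.get_state()['qpos'])
    P,Q=hang(-.11,.11,20); print(robot.ik(P,Q))
    robot.move_ptp(P,Q); robot.pause(.2); st("far"); print(robot.get_state()['qpos'])
    snap("far",(80,0,480,300),2)
    im=robot.grab_frame("scene"); cv2.imwrite("pics/sc2.png",cv2.resize(im[90:310,290:560,::-1],None,fx=2.7,fy=2.7,interpolation=cv2.INTER_CUBIC))
E
```

```text
at False t25.20 p [ 0.52 -0.22  0.03] F [-0.5  -0.09  0.01] M [-0.48  0.32  0.02] o0.0938
grip t25.83 p [ 0.52 -0.22  0.03] F [ 1.72 -0.77 -0.16] M [-0.61  0.07 -0.3 ] o0.0593
lift t26.68 p [ 0.52 -0.22  0.06] F [ 0.23  0.42 -2.8 ] M [-0.87  0.51 -0.02] o0.0598
up t27.77 p [ 0.52 -0.22  0.2 ] F [-0.2   0.73 -1.79] M [-0.79  0.53  0.03] o0.0597
[ 0.19  0.54  0.68  1.81 -1.    1.39 -2.34]
[-0.61  0.27  0.63  2.   -0.61  1.01 -2.8 ]
far t29.23 p [0.49 0.11 0.2 ] F [-0.26  0.22 -2.67] M [-0.5   0.1   0.02] o0.0593
[-0.61  0.27  0.63  2.   -0.61  1.01 -2.8 ]
```

View pics/far.png

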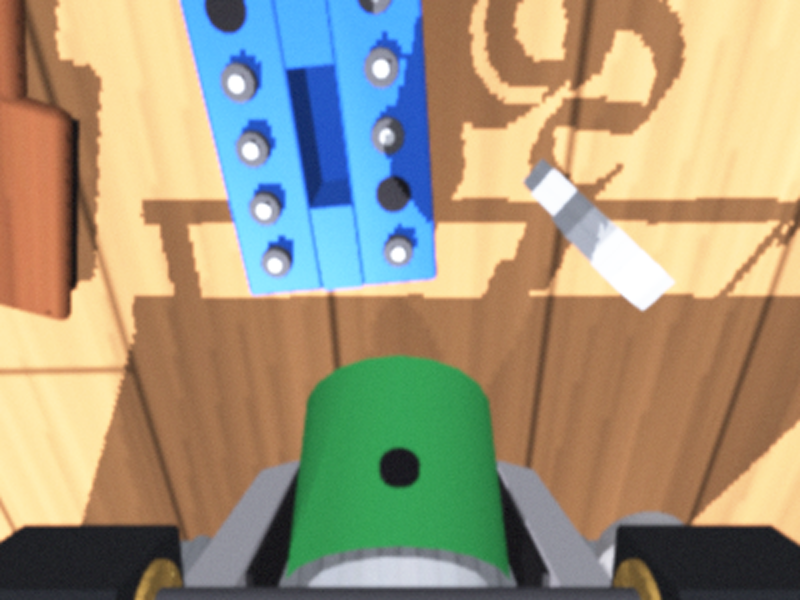

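View pics/sc2.png

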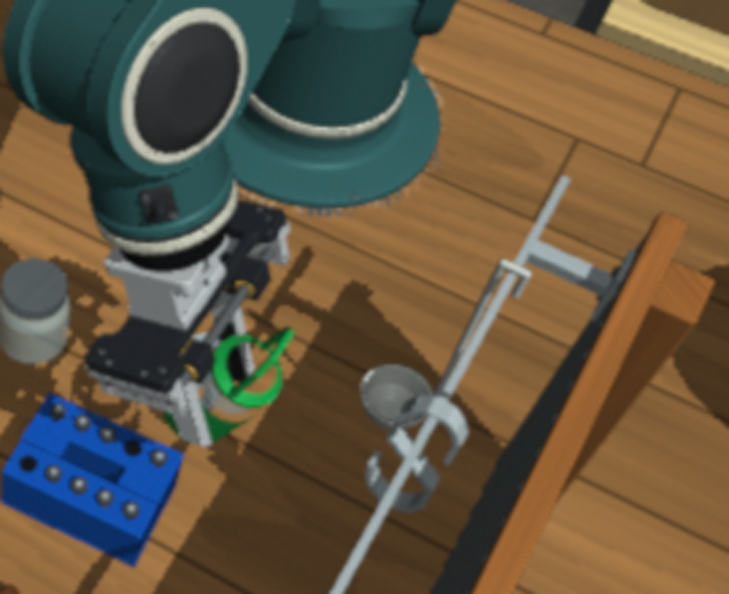

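The button is centred at crop x=400, so the lantern is gripped square. The scene view shows the handle bar from about (240,385) to (288,335) and the hook at (415,455). I'll compare both with the model projections.

```bash
python3 - <<'E'
from h import *
np.set_printoptions(precision=1,suppress=True)
c=cam("scene"); f=lambda P:(proj(P,c)-[290,90])*2.7
B=rail(-.11,0,HZ+.11); print("bar",f([B-.013*EY,B,B+.013*EY]))
H=lambda x,y,z: rail(x,y,HZ+z)
im=cv2.imread("pics/sc2.png")
def pl(pts,col): cv2.polylines(im,[f(pts).round().astype(int).reshape(-1,1,2)],False,col,1,cv2.LINE_AA)
for y in (-.007,.007):
    t=np.linspace(0,np.pi,15)
    pl([H(.02,y,.086)]+[H(.022*np.cos(a),y,.110+.020*np.sin(a)) for a in t]+[H(-.02,y,.08),H(.02,y,.044)]+[H(.022*np.cos(a),y,.022-.022*np.sin(a)) for a in t]+[H(-.023,y,.036)],(0,0,255) if y<0 else (255,0,255))
a=np.radians(20); ax=np.cos(a)*EZ+np.sin(a)*EX
pl([B+s*EY-d*ax for s,d in [(-.025,.045),(-.025,.012),(-.013,0),(.013,0),(.025,.012),(.025,.045)]],(0,0,255))
cv2.imwrite("pics/ov.png",cv2.resize(im[280:540,180:500],None,fx=2.4,fy=2.3,interpolation=cv2.INTER_CUBIC))
E
```

```text
bar [[275.4 360.8]
 [283.9 347.5]
 [292.3 334.4]]
```

View pics/ov.png

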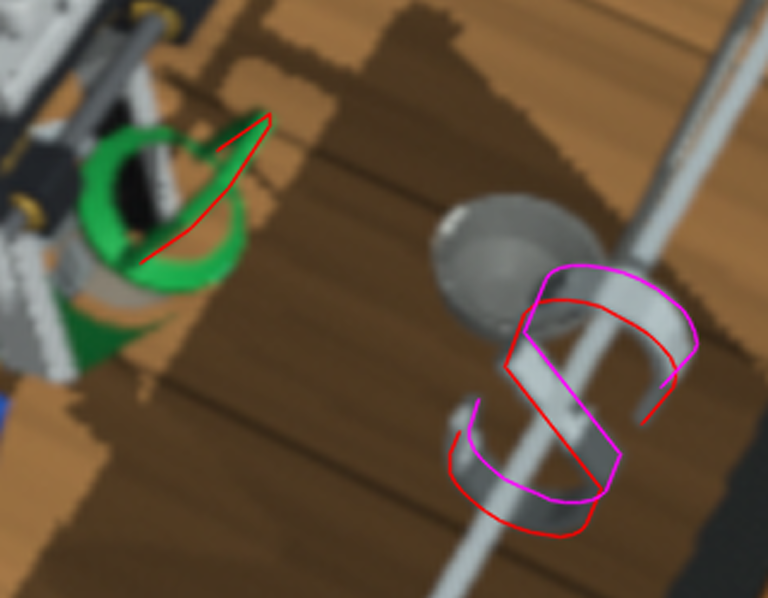

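Overlay: the handle and the hook are both offset from the model by the same ~2–3 mm up-left, which is calibration bias. Relative to each other they agree, so I'm entering the hook.

```bash
python3 - <<'E'
from h import *
np.set_printoptions(precision=2,suppress=True)
def line(x,z,tl,v,th=None):
    P,Q=hang(x,z,tl); return robot.move_linear(P,velocity=v,frame=Q,threshold=th)
for tl in (20,16,12):
    try:
        line(-.07,.0435,tl,.1); robot.pause(.2); st(f"pre {tl}"); print(robot.get_state()['qpos'])
        hit=line(-.007,.0435,tl,.035,2.5); st(f"in {hit}"); break
    except robot.PlanningError as e: print(tl,e)
im=robot.grab_frame("scene"); cv2.imwrite("pics/sc3.png",cv2.resize(im[180:290,380:500,::-1],None,fx=5,fy=5,interpolation=cv2.INTER_CUBIC))
E
```

```text
pre 20 t30.46 p [0.49 0.15 0.13] F [ 0.5  -0.29 -3.55] M [-0.48  0.1   0.04] o0.0597
[-0.62  0.37  0.56  2.05 -0.73  0.88 -2.74]
in False t32.41 p [0.49 0.21 0.13] F [ 0.12  0.81 -3.37] M [-0.46  0.07 -0.03] o0.0593
```

View pics/sc3.png

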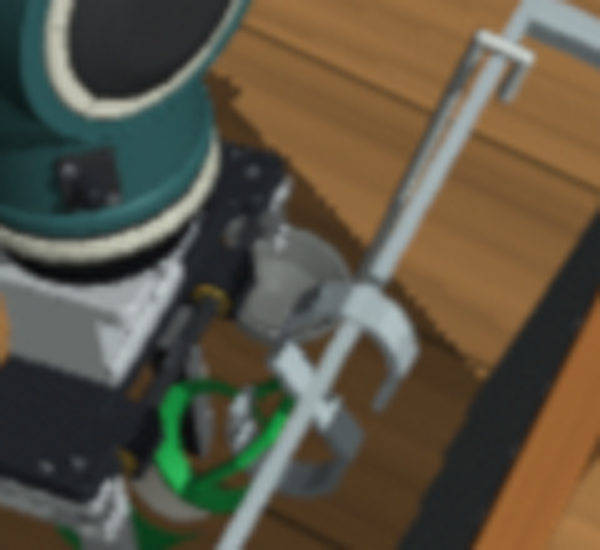

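The tip at (240,410) is now inside the handle loop and the bar is past it, with no contact felt. Next I lower into the curl and untilt.

```bash
python3 - <<'E'
from h import *
np.set_printoptions(precision=2,suppress=True)
def line(x,z,tl,v,th=None):
    P,Q=hang(x,z,tl); return robot.move_linear(P,velocity=v,frame=Q,threshold=th)
h=line(-.001,.018,20,.03,2.5); st(f"dn {h}")
if not h:
    h=line(-.001,.013,0,.03,2.5); st(f"untilt {h}")
    if not h:
        robot.pause(.2); st("still")
        h=line(0,.003,0,.008,1.6); st(f"seat {h}"); print(robot.get_state()['qpos'], hang(0,.007,0)[0], robot.get_state()['ee_pos'])
E
```

```text
dn False t33.48 p [0.5  0.22 0.11] F [-0.66  0.59 -2.39] M [-0.47  0.06 -0.02] o0.0594
untilt False t34.98 p [0.5  0.26 0.1 ] F [ 0.3   0.57 -2.32] M [-0.89  0.11 -0.05] o0.0596
still t35.17 p [0.5  0.26 0.1 ] F [-0.2   0.15 -2.42] M [-0.9   0.15  0.01] o0.0594
seat True t35.98 p [0.5  0.26 0.09] F [-0.18  0.12  4.32] M [0.13 0.05 0.01] o0.0594
[-0.32  0.51  0.17  2.08 -1.19  0.85 -2.37] [0.5  0.26 0.09] [0.5  0.26 0.09]
```

```bash
python3 - <<'E'
from h import *
np.set_printoptions(precision=4,suppress=True)
s=robot.get_state(); p=np.array(s['ee_pos']); R=np.array(s['tool_rot']); print("bar hook z",p[2]+.138-G-HZ, s['qpos'])
robot.move_linear(p+.0006*EZ,velocity=.005); st("ease")
robot.gripper_to(.068); robot.pause(.3); robot.gripper_to(.094); st("open")
robot.move_linear(p-.03*R[:,2],velocity=.05); robot.move_linear(p-.15*R[:,2],velocity=.12); robot.pause(.5); st("back")
a=robot.grab_frame("scene"); robot.pause(1.0); b=robot.grab_frame("scene"); 
d=np.abs(a.astype(int)-b)[150:330,330:560]; print("motion max/mean",d.max(),d.mean())
cv2.imwrite("pics/sc4.png",cv2.resize(b[150:330,340:540,::-1],None,fx=3.3,fy=3.3,interpolation=cv2.INTER_CUBIC))
E
```

```text
bar hook z 0.006731099253874717 [-0.3153  0.5111  0.1742  2.0756 -1.1866  0.8483 -2.3687]
ease t36.36 p [0.4953 0.2561 0.0911] F [ 0.12  0.18 -3.27] M [-0.92  0.08 -0.  ] o0.0596
open t37.63 p [0.4955 0.2562 0.0913] F [ 0.52  0.36 -0.38] M [-0.54  0.11  0.01] o0.0938
back t40.02 p [0.494  0.1598 0.2056] F [-0.33  0.2   0.43] M [-0.51  0.14  0.  ] o0.0939
motion max/mean 30 0.4957085346215781
```

The viewer limit is reached, so I check numerically: green-blob position against prediction, and its motion over time.

```bash
python3 - <<'E'
from h import *
np.set_printoptions(precision=2,suppress=True)
s=robot.get_state(); R=np.array(s['tool_rot']); p=np.array(s['ee_pos'])
robot.move_linear(p-.08*R[:,2],velocity=.12); st()
def green(im):
    hsv=cv2.cvtColor(im,cv2.COLOR_RGB2HSV); return cv2.inRange(hsv,(50,120,40),(80,255,255))>0
L=lambda s,z: rail(0,s,HZ+.007-.138+z)
for n in ("scene","top"):
    c=cam(n); ctr=proj([L(0,.09)],c)[0]; box=np.zeros((420,560),bool); x,y=ctr.astype(int); box[max(0,y-35):y+35,max(0,x-30):x+30]=1
    out=[]
    for k in range(4):
        im=robot.grab_frame(n); g=green(im)&box; yy,xx=np.nonzero(g); out.append((len(xx),xx.mean(),yy.mean(),xx.min(),xx.max(),yy.min(),yy.max()) if len(xx) else 0); robot.pause(.25)
    for o in out: print(n,np.array(o))
    h=np.radians(np.arange(0,360,20)); 
    print(" pred cap",[proj([L(.028*np.cos(a),.09)+.028*np.sin(a)*EX for a in h],c).min(0),proj([L(.028*np.cos(a),.09)+.028*np.sin(a)*EX for a in h],c).max(0)],
      "barrel",proj([L(.03*np.cos(a),z)+.03*np.sin(a)*EX for a in h for z in (0,.058)],c).min(0),proj([L(.03*np.cos(a),z)+.03*np.sin(a)*EX for a in h for z in (0,.058)],c).max(0),"bar",proj([L(-.013,.138),L(.013,.138)],c).ravel(), "if on table: dz")
    cs=robot.grab_frame(n); d=np.abs(cs.astype(int)-im).max(2); print(" noise elsewhere",d[300:400,50:150].max(),"roi",d[y-40:y+40,x-35:x+35].max())
    print("rail",proj([rail(0,0,.32),H:=rail(0,0,HZ+.13)],c).ravel())
E
```

```text
t41.94 p [0.49 0.11 0.27] F [ 0.28 -0.12 -0.59] M [-0.52  0.1  -0.08] o0.0943
scene [434.   422.44 296.07 407.   442.   272.   313.  ]
scene [431.   422.41 296.03 407.   442.   272.   313.  ]
scene [433.   422.52 296.16 407.   442.   272.   313.  ]
scene [435.   422.41 296.03 407.   442.   272.   313.  ]
 pred cap [array([416.44, 271.51]), array([444.13, 296.31])] barrel [406.6  277.53] [441.08 314.48] bar [433.38 278.05 438.85 268.14] if on table: dz
 noise elsewhere 2 roi 11
rail [453.87 240.84 453.55 241.42]
top [ 64.   181.95 231.86 171.   193.   222.   240.  ]
top [ 57.   182.7  231.54 171.   193.   222.   238.  ]
top [ 55.   182.6  232.18 171.   193.   222.   239.  ]
top [ 61.   182.59 231.59 171.   193.   222.   240.  ]
 pred cap [array([168.77, 219.79]), array([187.82, 239.05])] barrel [170.89 220.03] [194.94 241.09] bar [174.38 223.67 174.03 232.89] if on table: dz
 noise elsewhere 15 roi 18
rail [162.19 224.97 162.4  225.03]
```

```bash
python3 -c "
from h import *
st(); robot.sign_off()"
```

```text
t44.44 p [0.4933 0.1084 0.2669] F [0.33 0.28 0.14] M [-0.43  0.11 -0.01] o0.0934
the job is handed in; nothing more can be done
```

I hung the S-hook in the rail notch, hung the far lantern from its lower curl, and handed the job in at 44.4 s.

- **Hook:** I found the notch in the wrist camera instead of sliding along the rail for it. I lowered the hook onto it slowly. It stopped at TCP z = 0.2928, where 0.293 means notch floor and 0.299 the rail's top edge, with a contact force of about 6 N.
- **Lantern:** The handle passed over the hook's tip without any felt contact. It seated at 6.7 mm in the hook frame (7 expected), with about 7 N of downward push before I eased off and released. After the gripper opened, the wrist no longer carried the lantern's weight.
- **Last checks:** In the scene camera the lantern's outline matched the predicted hanging pose to within a few pixels. Its centre moved about 0.1 px over roughly 1 s, so it hangs still. In the top camera the lantern's centre varied by about 0.8 px on only about 60 visible pixels, so that view shows little.
- **Not checked:** I had used up the 12 picture views, so the final hang was checked only from numbers, not seen by eye. I did not re-inspect the other objects afterwards, but felt no contact with any of them.

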